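# Stow a bolt in the push-and-turn bottle

## Robot

A 7-joint arm with a two-finger parallel gripper is mounted at the origin on a cart in front of the work surface, level with it; the furniture and walls round the work are solid. World frame = base frame: x ahead of the robot, y to its left, z up, the work surface at z = 0. Lengths are in m, angles in rad, forces in N, time in s.
With the tool pointing down it reaches from about 0.425 to 0.875 m from the base axis. Payload 4.7 kg.
Tool frame: the origin (TCP) lies midway between the tips of the shut fingers; the grasp point (between the pads) lies 19 mm behind it; z points along the fingers, y is the line along which they close (so a half turn about z gives the same grasp; the last joint's range is limited). The gripper opens to 87 mm and grips with 3 to 60 N. Pads are 19 mm wide; open, the fingers measure 117 mm over their backs; the gripper's body (75 mm by 190 mm) begins 51 mm behind the grasp point.
Start: joints at [-1.152, 0.321, -0.07, 1.45, 0.023, 1.371, -0.057], TCP at [0.256, 0.597, 0.184] pointing down, gripper open.
Joint ranges: [-2.86, 2.86], [-0.3, 2.09], [-1.38, 1.24], [0.06, 2.45], [-1.56, 4.7], [0.09, 2.05], [-2.69, 2.69]. Speed limits (rad/s): [2.57, 2.57, 3.14, 3.14, 3.14, 3.14, 3.14].

## Interface

Orientations are given as a rotation vector (axis times angle).
In Python, from bench import ctrl gives the robot as it stands. The module is installed in compiled form; this text tells all that it offers.
- The arm moves only by the shell command python3 -m handwheel 'ROWS' [FORCE]. ROWS is JSON, a list of rows, each a list of 7 numbers: the finger opening in m, from 0 to 0.087, then the shift along the tool's x, y, z in m, then the turn, a rotation vector about the tool's x, y, z in degrees. A call has 1 to 12 rows; each row shifts and turns the commanded pose from where the row before left it, along the tool's axes as they then stand; what a row does not reach is not made up. A row lasts 1/8 s, in which the tool goes at most 62.5 mm and 10.7 degrees, less where a joint would pass 70% of its speed; a pose out of reach is approached as far as the arm can. A call is refused whole if a number of a shift passes 0.0625 or a number of a turn 10.7, either way. A call with a gripper value outside its range is refused whole. The fingers move at their own pace and stop on an object; FORCE is the grip in N (left out, the last holds). Time passes only in rows, so rows that do not move let the fingers close. It gives the time, the measured TCP pose, the force, the opening and the grip force at its end, in the units of the state.
- ctrl.get_state(): the state, without advancing time (a new reading comes with each control period).
- ctrl.get_image(name): name is "scene" or "side" or "wrist"; returns (picture, depth): 400x640x3 uint8, blue, green, red; 400x640 float32, m along the optical axis (not along the pixel's ray), 0 where there is no reading.
- ctrl.camera_info(name): a dict with "intrinsics" (3x3 intrinsics, pixels), "R" (3x3) and "t" (3): a world point X has camera coordinates R X + t. Camera axes: x right, y down, z forward; pixel columns grow to the right and rows downward; lengths in m; the calibration is good to about 2 mm. The wrist camera is an equidistant fisheye: a pixel r from the principal point sees the ray r / f radians off the axis. A picture is of the moment at which its call begins: read the wrist's pose just before it. camera_info takes no time and is no camera call; for the wrist camera it gives the pose at the moment of the call.
- ctrl.close_job(): hands the job in; it is judged then, once.
The state is a dict: "time": time; "joint_positions": joint angles; "qd": joint speeds; "joint_torque": joint torques, N m; "position": TCP position; "tool_rot": TCP orientation; "ft_force": force on the tool from outside, world axes, zero at the start; "torque": the same for the moment, N m; "grip_width": opening from 0.0 (shut) to 1.0 (fully open); "grip_force": force on a finger pad.
Only numpy, scipy, OpenCV 4.12 (cv2) and the standard library are available. Lean on these libraries where they do the work, as an engineer would, in place of code of your own. Each camera call takes 0.05 s, during which the arm holds its last target. There are 200 camera calls.

## Task

One big bolt has been left standing upright on the worktop: put it away in the white square bottle that sits in the bench holder. The bottle has a push-and-turn safety cap, and it is not pushed fully home in its holder, so press the cap down by feel, firmly but not brutally, and keep it down while you unscrew it anticlockwise; lift it off, stand it open side down on a clear bit of the worktop, then drop the bolt through the mouth into the bottle. Leave the tape roll, the jar, the black bottle and the small screwdriver where they are.

Things in the scene. Friction and masses are not known exactly. Their poses are not given: they have to be found in the camera images.
- cap: grey ribbed safety cap on the bottle, 53 mm across, 27 mm high, open underneath, about 50 g. Origin: centre of its underside (skirt edge); z up; x points through one of the two lugs inside its skirt. Locked, the underside is 15 mm below the bottle's rim. Side play about 1.5 mm. Kept pressed, it is free of the catches after 55 to 65 degrees, then lifts straight off; a stop comes at 135
- cap_top (a point): centre of the cap's top face (two raised curved arrows), 27 mm above its underside. An inner spring disc lifts the cap with 7 N. Pressed 4 mm down on the neck (14 N) its lugs drop below the catches; at 6 mm (17 N) the skirt meets the neck's bead: solid. Unpressed or turned clockwise it stops dead within 10 degrees. The thin plastic cracks if cap and bottle bear on each other with over 40 N
- holder: dark steel bench holder screwed to the worktop: flange 96 x 96 x 5 mm, square cup 76 mm wide, 37 mm high, with the white 60 x 60 mm bottle upright in its middle. Origin: centre of the underside, on the worktop. The bottle cannot turn; a rubber lip nips it 1 to 20 mm (hidden, differs) above its seat: pressed with about 9 N it slips down until it sits firm, and stays there
- mouth_found (a point): centre of the bottle's mouth (rim) as found, 125 mm above the holder's underside; the true rim ends 1 to 20 mm lower once the bottle has slipped home. Mouth 31 mm wide, bottle hollow, 95 mm deep inside. Neck 36 mm outside, two catches out to 45 mm across, a bead 52 mm across 21 mm below the rim, square shoulder 32 mm below the rim
- bolt: plain steel M8 bolt standing on its hexagon head, threaded end up; 13 x 15 mm at the head, about 8 mm at the top, 36 mm high. Origin: centre of the underside of the head, z along the bolt. About 30 g. Like the patch, best taken with the fingers closing along x
- amber_tape: bystander: roll of tape lying flat, 47 x 51 x 20 mm; origin centre of underside
- black_bottle: bystander: black round bottle with a pale cap, 58 mm across, 100 mm high; origin centre of underside
- nut_jar: bystander: clear jar with white lid, 56 mm across, 70 mm high; origin centre of underside
- stubby_driver: bystander: stubby screwdriver lying on the worktop, 29 x 88 x 29 mm; origin centre of underside
- clear_patch (a point): middle of a bare patch of worktop, at least 65 mm across, to the left of the bolt: one possible place for the cap, not a required one. A carton overhangs the worktop 55 mm further left (+y), 80 mm up, so a gripper is best set there with its fingers closing fore and aft (along x)
Things that resemble listed ones, but are neither listed nor needed, are in the scene too. There is more than one size of the cap; the one meant has the size given above.

How it is judged:
By the outcome, as a careful person would: the job done as asked, in the order asked, and still so for the second after the job is handed in, with the robot touching nothing.
It also fails if it takes over 72 s, if anything falls off the work surface, if the arm or the gripper's body presses on something with over 40 N, if the wrist force passes 120 N, or if a joint passes its speed limit or range.

## Working session

There is one attempt and no reset: what is moved stays moved. The work goes in short steps, Python scripts to look and compute and a shell command to move; the robot and the scene stay as the last step left them, time stands still between calls to the robot, and variables do not carry over. Pictures are saved under pics/ and viewed, at most 10 in all, crops included, and the job is handed in when it is done.

```bash
mkdir -p pics; cat > h.py <<'E'
import numpy as np, cv2
from bench import ctrl
def grab(n):
    ci=ctrl.camera_info(n); im,d=ctrl.get_image(n); return im,d,ci
def pt(ci,d,u,v):
    K=np.array(ci["intrinsics"]);z=d[v,u]
    c=np.array([(u-K[0,2])/K[0,0]*z,(v-K[1,2])/K[1,1]*z,z])
    return np.array(ci["R"]).T@(c-np.array(ci["t"]))
def cloud(ci,d):
    K=np.array(ci["intrinsics"]);v,u=np.mgrid[:d.shape[0],:d.shape[1]]
    c=np.stack([(u-K[0,2])/K[0,0]*d,(v-K[1,2])/K[1,1]*d,d],-1)
    return (c-np.array(ci["t"]))@np.array(ci["R"])
E
python3 - <<'E'
from h import *
for n in ("scene","side","wrist"):
    im,d,ci=grab(n); cv2.imwrite(f"pics/{n}0.png",im); np.savez(f"{n}0.npz",im=im,d=d,K=ci["intrinsics"],R=ci["R"],t=ci["t"])
    print(n,np.round(ci["intrinsics"],1).tolist(),np.round(ci["R"],3).tolist(),np.round(ci["t"],3), (d>0).mean())
s=ctrl.get_state();print({k:np.round(v,3) for k,v in s.items()})
E
```

```text
scene [[414.7, 0.0, 320.7], [0.0, 414.7, 201.8], [0.0, 0.0, 1.0]] [[0.906, -0.423, 0.006], [-0.202, -0.445, -0.872], [0.372, 0.789, -0.489]] [-0.54   0.162  0.816] 0.995859375
side [[456.6, 0.0, 327.5], [0.0, 456.6, 198.4], [0.0, 0.0, 1.0]] [[0.874, -0.487, -0.003], [-0.244, -0.432, -0.868], [0.421, 0.759, -0.496]] [-0.509  0.195  0.751] 0.995640625
wrist [[309.7, 0.0, 326.7], [0.0, 309.7, 197.3], [0.0, 0.0, 1.0]] [[0.394, 0.919, -0.002], [0.88, -0.377, 0.29], [0.265, -0.116, -0.957]] [-0.65  -0.037  0.391] 0.9954140625
{'time': np.float64(0.15), 'joint_positions': array([-1.152,  0.322, -0.07 ,  1.451,  0.023,  1.371, -0.057]), 'qd': array([-0.001, -0.003, -0.001, -0.004,  0.   , -0.   , -0.001]), 'joint_torque': array([-0.0000e+00, -4.9180e+01, -4.0400e-01, -3.1287e+01, -6.4000e-02,
        4.0000e-02,  0.0000e+00]), 'position': array([0.256, 0.597, 0.183]), 'tool_rot': array([-6.310e-01, -3.077e+00,  2.000e-03]), 'ft_force': array([-0.829,  0.548,  0.183]), 'torque': array([-0.03 ,  0.025, -0.007]), 'grip_force': np.float64(0.0), 'grip_width': np.float64(1.0)}
```

View pics/scene0.png

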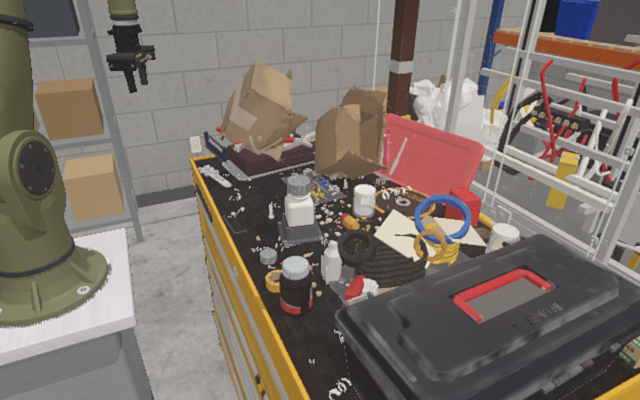

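View pics/wrist0.png

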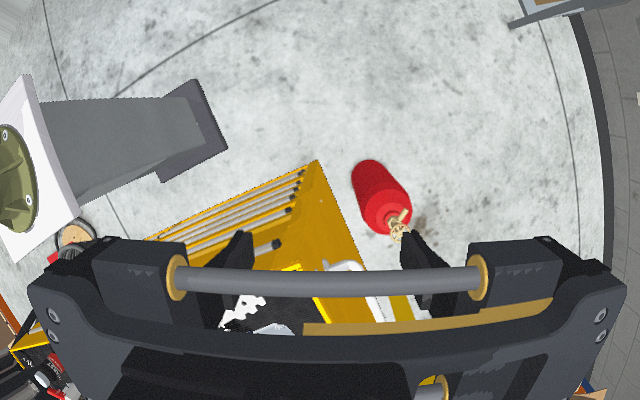

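The scene view shows the white bottle with its grey cap at about (299,187), the holder at (299,232), the bolt standing at about (271,210), the black bottle at (296,285), the jar at (363,200) and the tape at (275,282). The wrist camera sees mostly floor. Next I'll make enlarged crops and measure from depth.

```bash
python3 - <<'E'
from h import *
for n in ("scene","side"):
    f=np.load(n+"0.npz");d=f["d"];P=cloud({"intrinsics":f["K"],"R":f["R"],"t":f["t"]},d);np.save(n+"P.npy",P)
    im=f["im"]
    # top-down: points by height bands
    m=(P[...,0]>.3)&(P[...,0]<.95)&(abs(P[...,1])<.5)&(P[...,2]>-.03)&(P[...,2]<.3)&(d>0)
    Q=P[m];C=im[m]
    W=np.zeros((600,800,3),np.uint8)
    o=np.argsort(Q[:,2]);Q=Q[o];C=C[o]
    # map: y left -> col left ; x up
    u=((.5-Q[:,1])*800).astype(int).clip(0,798);v=((.95-Q[:,0])*800).astype(int).clip(0,598)
    for a in (0,1):
        for b in (0,1): W[v+a,u+b]=C
    cv2.imwrite(f"pics/top_{n}.png",W)
    print(n,"bg z",np.median(Q[abs(Q[:,2])<.03][:,2]))
a=cv2.imread("pics/scene0.png")[140:340,190:410];b=cv2.imread("pics/side0.png")
cv2.imwrite("pics/sc.png",cv2.resize(a,None,fx=3,fy=3,interpolation=cv2.INTER_CUBIC)[:600,:660])
E
```

```text
scene bg z 0.002362842181671319
side bg z 0.001663977712750191
```

View pics/sc.png

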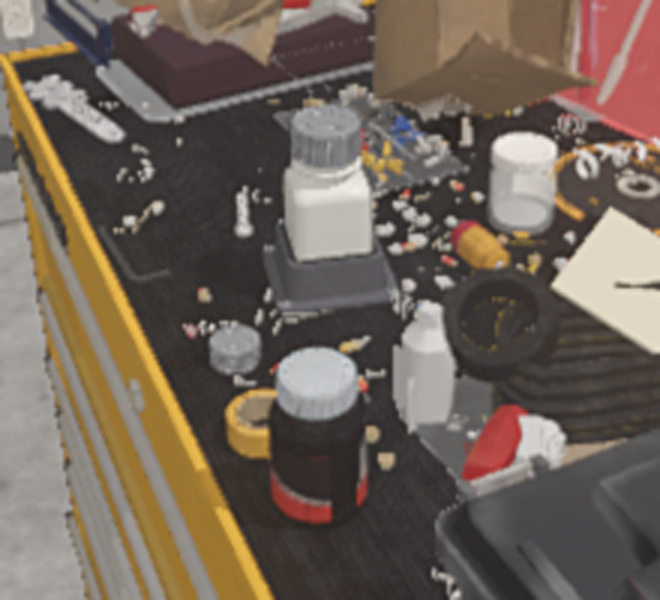

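View pics/side0.png

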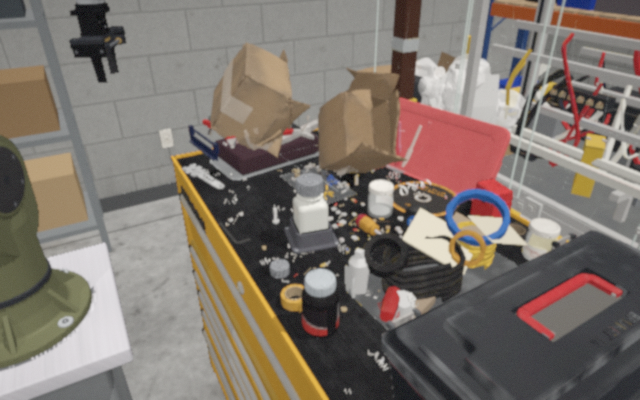

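The enlarged scene shows the cap at (299,187), the bolt at about (271,211), a small spare cap at (268,257), and the carton overhanging behind at around (350,140). In the side view the cap is at (311,186) and the bolt at (275,214). Now I'll compute positions.

```bash
python3 - <<'E'
from h import *
from scipy.optimize import least_squares
def circ(p):
    r=least_squares(lambda q:np.hypot(p[:,0]-q[0],p[:,1]-q[1])-q[2],[*p[:,:2].mean(0),.025],loss="soft_l1",f_scale=.001);return r.x
for n,bx,cx in (("scene",(262,195,280,224),(284,172,315,200)),("side",(266,203,285,226),(296,172,327,200))):
    P=np.load(n+"P.npy");im=np.load(n+"0.npz")["im"]
    reg=P[cx[1]:cx[3],cx[0]:cx[2]].reshape(-1,3)
    c0=np.median(reg,0)
    s=reg[(np.abs(reg[:,:2]-c0[:2]).max(1)<.05)&(reg[:,2]>.11)]
    zt=np.percentile(s[:,2],97);print(n,"cap ztop",zt)
    top=s[s[:,2]>zt-.004];print(" top bbox",top.min(0),top.max(0),"mid",(top.min(0)+top.max(0))/2)
    side=s[(s[:,2]<zt-.006)&(s[:,2]>zt-.022)];print(" side circ",circ(side),len(side))
    reg=P[bx[1]:bx[3],bx[0]:bx[2]].reshape(-1,3);zb=np.median(reg[:,2])
    b=reg[(reg[:,2]>.008)&(reg[:,2]<.06)]
    print(" bolt",len(b),np.median(b,0),b.min(0),b.max(0))
    # obstacles near bolt/cap >z .02 grid
    m=(P[...,2]>.015)&(P[...,2]<.35)&(P[...,0]>.3)&(P[...,0]<.9)&(abs(P[...,1])<.45)
    Q=P[m]; np.save(n+"Q.npy",Q)
    if n=="scene":
        for y in np.arange(.44,-.30,-.03):
            print("%.2f"%y,end=" ")
            for x in np.arange(.35,.85,.03):
                k=(abs(Q[:,0]-x)<.015)&(abs(Q[:,1]-y)<.015)
                print("%4d"%(1000*Q[k][:,2].max() if k.any() else 0),end="")
            print()
        print(np.arange(.35,.85,.03))
E
```

```text
scene cap ztop 0.13965325909937779
 top bbox [ 0.49785338 -0.0612544   0.13570772] [ 0.54684488 -0.01054071  0.14082183] mid [ 0.52234913 -0.03589755  0.13826478]
 side circ [ 0.52376606 -0.0342674   0.02568697] 150
 bolt 42 [0.48334909 0.05411895 0.02196954] [0.47932398 0.01222102 0.00811923] [0.51228226 0.11553697 0.03962772]
0.44    0   0 116   0 181 223 270   0   0   0   0 265 268   0   0   0   0
0.41    0   0 119 129 198 241 279 315 312 296   0 262  63   0   0   0   0
0.38    0   0 109   0 205 254 290 314 309 294 281 260   0   0   0   0   0
0.35    0   0 109 172 220 256 301 312 304 287 273  98  88  91   0   0   0
0.32    0   0  96 182 230 266 303 305 292 278 261  95  90   0   0   0   0
0.29    0   0 140 190 238 274 298 295 281 265 245 118   0   0   0   0   0
0.26    0   0  77 201 241 284 289 285 269 249  67 149 172   0   0   0   0
0.23    0   0   0 130 131 281 279 271 249 232 198 173 194   0   0   0   0
0.20    0   0   0   0   0   0   0 245 236 210 196 185 214   0   0 173 168
0.17    0   0   0   0   0   0   0   0  65  67  96 193 228  19   0 201 189
0.14    0   0   0   0  48   0 
[... 806 characters left out ...]
22  19   0   0   0   0   0   0  99 102  93  80  80   0   0
-0.22    0  20  23   0   0 104 106 113 112  92  93 112 131 145 145   0   0
-0.25    0  72 103 103   0 104 102 112 112  82  81 113 116 111 144  90   0
-0.28    0  70 102 102   0   0  90 105 105  68  99 114 111 108 139 139  76
[0.35 0.38 0.41 0.44 0.47 0.5  0.53 0.56 0.59 0.62 0.65 0.68 0.71 0.74
 0.77 0.8  0.83]
side cap ztop 0.13901585665514393
 top bbox [ 0.49803188 -0.06302741  0.13506868] [ 0.54732897 -0.00835355  0.1395702 ] mid [ 0.52268042 -0.03569048  0.13731944]
 side circ [ 0.52436665 -0.03248423  0.02680691] 190
 bolt 46 [0.48271495 0.05470119 0.02466154] [0.4796432  0.04982607 0.00816399] [0.50481809 0.11240736 0.03693173]
```

```bash
python3 -m handwheel '[[0.087,0,-0.045,-0.034,0,0,0],[0.087,0,-0.045,-0.034,0,0,0],[0.087,0,-0.045,-0.034,0,0,0],[0.087,0,-0.045,-0.034,0,0,0],[0.087,-0.0573,-0.0035,0,0,0,7],[0.087,-0.0573,-0.0035,0,0,0,7],[0.087,-0.0573,-0.0035,0,0,0,7],[0.087,-0.0573,-0.0035,0,0,0,7],[0.087,-0.0573,-0.0035,0,0,0,7],[0.087,-0.0573,-0.0035,0,0,0,7],[0.087,-0.0573,-0.0035,0,0,0,7],[0.087,-0.0573,-0.0035,0,0,0,7]]' 40
python3 - <<'E'
from h import *
for n in ("scene","side"):
    P=np.load(n+"P.npy");im=np.load(n+"0.npz")["im"].max(-1)
    for y in np.arange(.18,.06,-.01):
        r=[]
        for x in np.arange(.43,.6,.01):
            k=(abs(P[...,0]-x)<.006)&(abs(P[...,1]-y)<.006)
            r.append("%3d/%-3d"%(1000*P[...,2][k].max(),im[k].max()) if k.any() else "   .   ")
        print("%.2f"%y," ".join(r))
    print()
E
```

```text
time: 1.65
position: [0.4623, 0.0861, 0.3193]
tool_rot: [2.007, 2.417, -0.0]
ft_force: [0.8, -0.2, -0.1]
grip_width: 1.003
grip_force: 0.0
0.18   8/163   9/208   1/58    3/61    3/62    1/60    3/61    3/60    2/53    3/56    2/55    3/57    3/57    3/56    3/64     .       .   
0.17   2/131   3/66    2/61    2/65    3/65    3/62    3/62    3/62    4/53    4/55    2/55    3/58    3/57    3/58    3/61     .     65/85 
0.16   3/59    4/61    3/63    3/66    2/63    3/60    3/59    3/59    3/55    2/55    4/59    3/59    2/58    2/60    1/60     .     65/107
0.15   4/60    4/60    4/63   48/169   2/60    3/60    3/58    3/55    2/55    4/55    4/100   3/75    3/60    2/69     .       .       .   
0.14   3/72    3/71    3/60    4/61    4/59    4/59    2/56    3/59    3/69    4/54    4/64    2/57    1/79     .       .       .       .   
0.13   6/170   3/134   2/61    4/61    3/61    4/60    4/57    3/58    3/111   2/62    3/55    3/54    3/54     .       .       .       .   
0.12   6/209   2/62    3/62    3/59    3/57    2/57    2/57    8/159   8/159   3/92    4/55    4/106    .       .  
[... 1720 characters left out ...]
.11   4/143   2/49    3/48    2/48    2/48    2/52    2/57    9/164   9/150   2/116   3/96    3/56    2/94     .       .       .       .   
0.10   2/51    2/52    3/49    2/48    2/53    2/53    3/95    2/126   6/147   4/129   2/79    2/111   2/88     .       .       .       .   
0.09   2/50    2/49    2/52    4/53    2/51    2/53    2/122   2/126   3/126   2/96    2/142   3/148    .       .       .       .       .   
0.08   3/50    2/52    2/52    2/53    2/51    3/74    1/127   3/127   3/48    2/50    7/158   5/147    .       .       .       .       .   
0.07   2/47    2/49    2/55    2/52    2/49    1/130   1/160   2/118   2/48    2/48    7/158    .       .       .       .       .       .
```

```bash
python3 - <<'E'
from h import *
for n in ("scene","side"):
    P=np.load(n+"P.npy");k=np.argwhere((abs(P[...,0]-.46)<.02)&(abs(P[...,1]-.15)<.03)&(P[...,2]>.012))
    for v,u in k: print(n,u,v,P[v,u].round(3))
im,d,ci=grab("wrist");np.savez("w1.npz",im=im,d=d,R=ci["R"],t=ci["t"],K=ci["intrinsics"]);cv2.imwrite("pics/w1.png",im)
E
```

```text
scene 249 186 [0.461 0.153 0.048]
scene 249 187 [0.459 0.15  0.047]
side 248 186 [0.462 0.155 0.05 ]
side 247 187 [0.458 0.15  0.051]
side 249 187 [0.462 0.15  0.05 ]
side 248 189 [0.46  0.15  0.045]
```

View pics/w1.png

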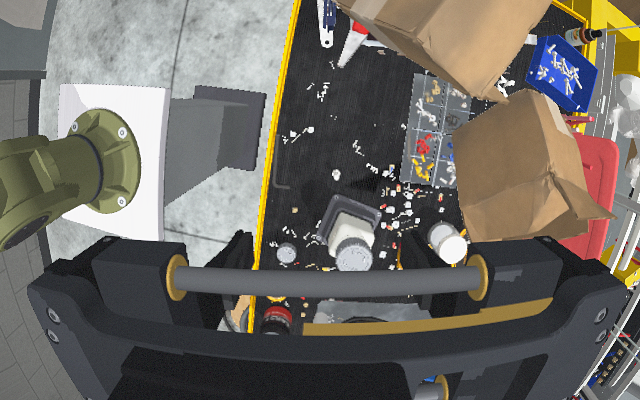

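The wrist view shows the cap top at about (354,255), the bolt from above at about (337,174), the holder at (348,225), the small spare cap at (287,253) and the jar at (447,243). I'll fit the cap and bolt in this view by casting rays onto their height planes.

```bash
cat >> h.py <<'E'
def fproj(ci,X):
    K=np.array(ci["intrinsics"]);c=np.array(ci["R"])@np.array(X)+np.array(ci["t"])
    th=np.arctan2(np.hypot(c[0],c[1]),c[2]);p=np.arctan2(c[1],c[0]);return np.array([K[0,2]+K[0,0]*th*np.cos(p),K[1,2]+K[0,0]*th*np.sin(p)])
def fray(ci,u,v,z):
    K=np.array(ci["intrinsics"]);R=np.array(ci["R"]);C=-R.T@np.array(ci["t"])
    x,y=(np.asarray(u,float)-K[0,2])/K[0,0],(np.asarray(v,float)-K[1,2])/K[0,0];th=np.hypot(x,y)
    s=np.sinc(th/np.pi);D=np.stack([x*s,y*s,np.cos(th)],-1)@R
    return C+D*((z-C[2])/D[...,2])[...,None]
def topview(ci,im,x0,y0,h,z,n):  # metric picture of plane z; right=-y, up=+x
    i,j=np.mgrid[:n,:n];X=np.stack([x0+h-2*h*i/n,y0+h-2*h*j/n,np.full((n,n),z)],-1)
    K=np.array(ci["intrinsics"]);c=X@np.array(ci["R"]).T+np.array(ci["t"])
    r=np.hypot(c[...,0],c[...,1]);th=np.arctan2(r,c[...,2])*K[0,0]/r
    return cv2.remap(im,(K[0,2]+th*c[...,0]).astype(np.float32),(K[1,2]+th*c[...,1]).astype(np.float32),cv2.INTER_CUBIC)
E
python3 - <<'E'
from h import *
f=np.load("w1.npz");ci={"intrinsics":f["K"],"R":f["R"],"t":f["t"]};im=f["im"];d=f["d"]
print("Cam",-f["R"].T@f["t"])
for X in ([.46,.152,.048],[.46,.152,0],[.484,.0565,.036],[.5235,-.034,.138]): 
    p=fproj(ci,X);print(X,p.round(1),im[int(p[1]),int(p[0])], d[int(p[1]),int(p[0])])
print("cap",fray(ci,354,255,.138),"bolt",fray(ci,337,174,.036))
a=topview(ci,im,.48,.11,.09,0.03,500);b=topview(ci,im,.5235,-.034,.05,.138,300)
W=np.zeros((500,800,3),np.uint8);W[:,:500]=a;W[:300,500:]=b;cv2.imwrite("pics/tv1.png",W)
E
```

```text
Cam [0.44937366 0.16418585 0.52057382]
[0.46, 0.152, 0.048] [332.1 115.5] [92 94 94] 0.5035412
[0.46, 0.152, 0] [331.6 114.7] [61 57 56] 0.5030067
[0.484, 0.0565, 0.036] [335.6 176.8] [249 249 249] 0.4969131
[0.5235, -0.034, 0.138] [352.8 260.7] [216 212 207] 0.42668462
cap [ 0.5231203  -0.02486983  0.138     ] bolt [0.48527918 0.06151024 0.036     ]
```

View pics/tv1.png

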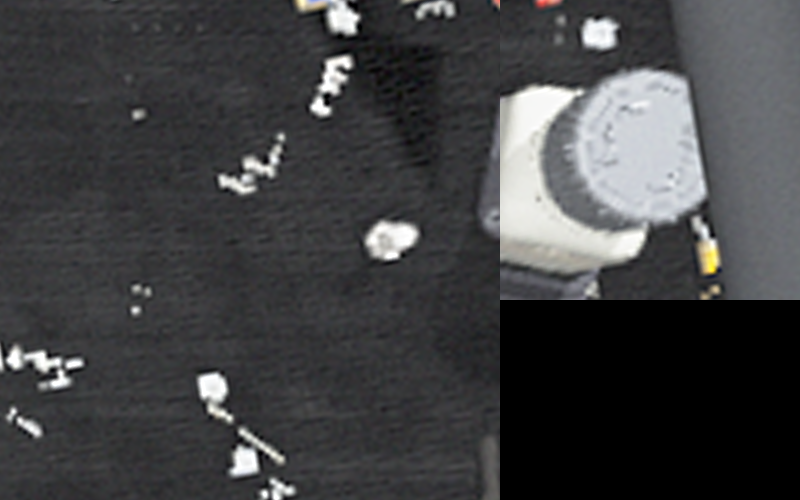

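The cap top is centred near (642,146), which gives about (0.524, -0.033). The bolt is at about (395,240), or (0.4845, 0.0555). There is clear bench around (0.464, 0.100). I'll move to a point above the cap.

```bash
python3 -m handwheel '[[0.087,-0.0321,0.0097,0.03,0,0,0],[0.087,-0.0321,0.0097,0.03,0,0,0],[0.087,-0.0321,0.0097,0.03,0,0,0],[0.087,-0.0321,0.0097,0.02,0,0,0],[0.087,0,0,0,0,0,10.6],[0.087,0,0,0,0,0,0]]'
python3 - <<'E'
from h import *
s=ctrl.get_state();print(s["position"],s["tool_rot"],s["ft_force"],s["joint_positions"].round(2))
im,d,ci=grab("wrist");np.savez("w2.npz",im=im,d=d,R=ci["R"],t=ci["t"],K=ci["intrinsics"])
print(fproj(ci,[.524,-.033,.137]),fproj(ci,s["position"]))
b=topview(ci,im,.4845,.0555,.05,.03,300)
cv2.imwrite("pics/w2.png",np.hstack([im,cv2.copyMakeBorder(cv2.resize(b,(160,160)),0,240,0,0,cv2.BORDER_CONSTANT)]))
E
```

```text
time: 2.45
position: [0.5238, -0.0308, 0.2092]
tool_rot: [-2.215, -2.227, 0.001]
ft_force: [0.1, -0.7, -0.5]
grip_width: 1.001
grip_force: 0.0
[ 0.52375256 -0.03079018  0.20920581] [-2.21515968e+00 -2.22677776e+00  1.05305177e-03] [ 0.11641893 -0.74821527 -0.49491272] [-0.56  0.03  0.58  1.74 -0.02  1.37  0.03]
[325.168818   196.18228154] [324.2585447  222.72725638]
```

View pics/w2.png

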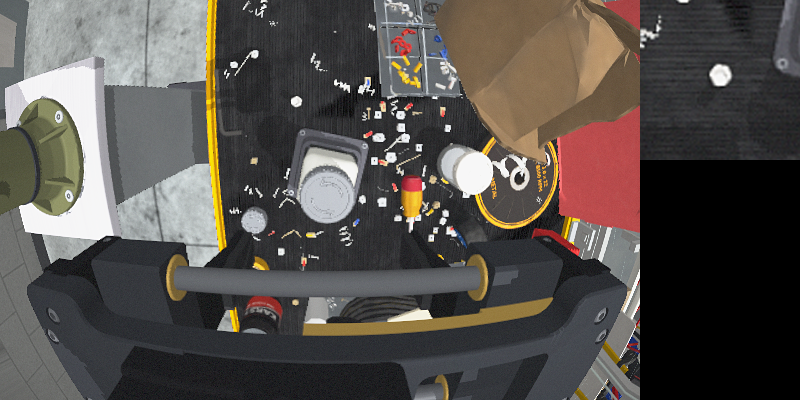

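The cap is at about (326,197), fully visible between the fingertips, and the bolt is at about (296,102). I'll fit both by casting rays.

```bash
python3 - <<'E'
from h import *
f=np.load("w2.npz");ci={"intrinsics":f["K"],"R":f["R"],"t":f["t"]};im=f["im"]
g=cv2.cvtColor(topview(ci,im,.524,-.033,.045,.137,360),cv2.COLOR_BGR2GRAY)
c=cv2.HoughCircles(cv2.GaussianBlur(g,(5,5),0),cv2.HOUGH_GRADIENT,1,40,param1=80,param2=15,minRadius=92,maxRadius=112)
for j,i,r in c[0][:3]: print("cap",.524+.045-.09*i/360,-.033+.045-.09*j/360,r*.25)
cv2.imwrite("/tmp/g.png",g)
b=cv2.cvtColor(topview(ci,im,.4845,.0555,.03,.036,300),cv2.COLOR_BGR2GRAY)
for z in (.036,.003):
    b=cv2.cvtColor(topview(ci,im,.4845,.0555,.03,z,300),cv2.COLOR_BGR2GRAY)
    m=(b>110).astype(np.uint8);n,l,st,ce=cv2.connectedComponentsWithStats(m)
    k=1+st[1:,4].argmax();i,j=ce[k][1],ce[k][0];print("bolt z",z,.4845+.03-.06*i/300,.0555+.03-.06*j/300,st[k]*.2)
C=-f["R"].T@f["t"];print(C)
E
```

```text
cap 0.525125 -0.034874998 24.55
cap 0.523125 -0.022625001 23.425
bolt z 0.036 0.488258263229308 0.05511194029850745 [ 23.4  19.4  14.   13.8 737. ]
bolt z 0.003 0.48500295668118265 0.055680747192298874 [ 22.2  22.   15.2  15.  872.6]
[0.52523784 0.04857046 0.41045655]
```

```bash
python3 -m handwheel '[[0.087,-0.0037,0.0007,0.03,0,0,0],[0.087,0,0,0.035,0,0,0],[0.087,0,0,0.025,0,0,0],[0.087,0,0,0.006,0,0,0],[0.056,0,0,0,0,0,0],[0.056,0,0,0,0,0,0],[0.045,0,0,0,0,0,0],[0.045,0,0,0,0,0,0]]' 5; python3 -m handwheel '[[0.045,0,0,0,0,0,0],[0.045,0,0,0,0,0,0]]' 5
```

```text
time: 3.5
position: [0.5251, -0.0345, 0.1142]
tool_rot: [2.217, 2.225, 0.001]
ft_force: [-0.4, -0.3, 0.6]
grip_width: 0.632
grip_force: 0.0
time: 3.75
position: [0.5247, -0.0345, 0.1137]
tool_rot: [2.217, 2.225, 0.0]
ft_force: [-0.0, 0.0, -0.8]
grip_width: 0.527
grip_force: 0.0
```

```bash
python3 - <<'E'
from h import *
s=ctrl.get_state();print(s["position"],s["ft_force"],s["grip_width"],s["grip_force"])
im,d,ci=grab("scene");a=cv2.resize(im[150:260,240:360],None,fx=4,fy=4,interpolation=cv2.INTER_CUBIC)
w,_,_=grab("wrist");b=cv2.resize(w[120:320,220:440],None,fx=1.45,fy=1.45)
W=np.zeros((440,800,3),np.uint8);W[:,:480]=a;W[:290,480:480+319]=b[:290,:319];cv2.imwrite("pics/g1.png",W)
E
```

```text
[ 0.52474982 -0.03452327  0.11371261] [-0.02866479  0.03578314 -0.75139631] 0.5265822462793017 0.0
```

View pics/g1.png

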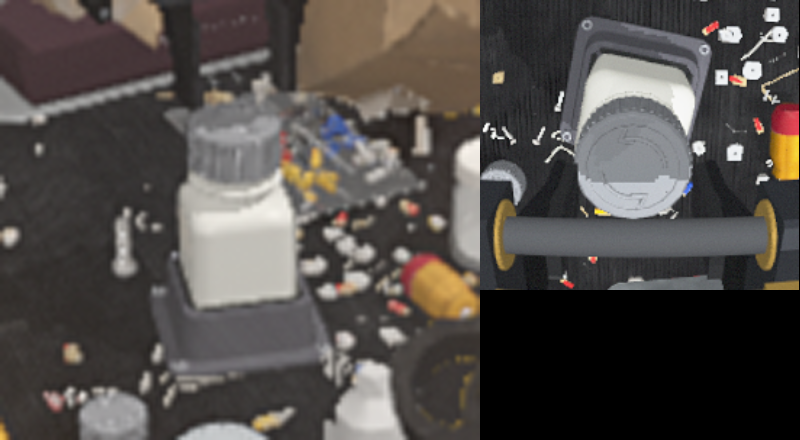

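The scene crop shows the fingertips at about (180,92) and (287,88), apparently beyond and above the cap at (235,140). The wrist crop shows the cap still between the tips. I'll check where the fingers really are from depth.

```bash
python3 - <<'E'
from h import *
s=ctrl.get_state();p=s["position"];print(p,s["tool_rot"],s["joint_positions"])
im,d,ci=grab("scene");K=np.array(ci["intrinsics"]);P=cloud(ci,d)
for X in (p+[.023,0,0],p-[.023,0,0],p):
    c=np.array(ci["R"])@X+np.array(ci["t"]);print("proj",(K@c/c[2])[:2].round(1))
m=(im.max(-1)<60)&(P[...,2]>.1)&(P[...,0]>.4)&(P[...,0]<.65)&(abs(P[...,1]+.03)<.12)&(P[...,2]<.25)
Q=P[m];print(len(Q))
for z in np.arange(.1,.25,.01):
    q=Q[abs(Q[:,2]-z)<.005]
    if len(q): print(z.round(3),len(q),q.min(0).round(3),q.max(0).round(3))
for u,v in ((285,160),(285,170),(311,160),(311,168),(299,187)): print(u,v,im[v,u],P[v,u].round(3))
E
```

```text
[ 0.52468811 -0.03449917  0.11362869] [-2.21731482e+00 -2.22546077e+00  3.75735377e-05] [-0.5388118   0.10892429  0.59319313  1.86876509 -0.06571696  1.18322567
  0.0801683 ]
proj [307.9 187.4]
proj [288.9 191.3]
proj [298.5 189.4]
708
0.15 2 [ 0.552 -0.044  0.155] [ 0.556 -0.043  0.155]
0.16 53 [ 0.493 -0.048  0.155] [ 0.557 -0.021  0.165]
0.17 59 [ 0.493 -0.047  0.165] [ 0.557 -0.023  0.175]
0.18 59 [ 0.491 -0.047  0.175] [ 0.559 -0.022  0.185]
0.19 69 [ 0.489 -0.048  0.185] [ 0.561 -0.024  0.195]
0.2 85 [ 0.487 -0.048  0.195] [ 0.561 -0.025  0.205]
0.21 66 [ 0.485 -0.048  0.205] [ 0.563 -0.027  0.215]
0.22 29 [ 0.441 -0.071  0.215] [ 0.565 -0.034  0.225]
0.23 108 [ 0.438 -0.074  0.225] [0.608 0.002 0.235]
0.24 124 [ 0.437 -0.074  0.235] [ 0.609 -0.01   0.245]
285 160 [39 39 43] [ 0.491 -0.046  0.196]
285 170 [38 39 41] [ 0.494 -0.034  0.167]
311 160 [51 51 56] [ 0.552 -0.043  0.184]
311 168 [57 58 61] [ 0.552 -0.043  0.164]
299 187 [148 146 148] [ 0.516 -0.059  0.133]
```

```bash
python3 - <<'E'
from h import *
def fcloud(ci,d):
    K=np.array(ci["intrinsics"]);v,u=np.mgrid[:400,:640];x=(u-K[0,2])/K[0,0];y=(v-K[1,2])/K[0,0];th=np.hypot(x,y)
    s=np.where(th>1e-6,np.tan(th)/np.maximum(th,1e-6),1);c=np.stack([x*s*d,y*s*d,d],-1);return (c-np.array(ci["t"]))@np.array(ci["R"])
f=np.load("w2.npz");ci={"intrinsics":f["K"],"R":f["R"],"t":f["t"]};P=fcloud(ci,f["d"])
for u,v in ((260,110),(300,85),(326,197),(466,170),(240,250),(410,250),(233,240),(412,240)): print("w2",u,v,P[v,u].round(4))
im,d,ci=grab("wrist");P=fcloud(ci,d);np.savez("w3.npz",P=P,im=im)
m=(P[...,2]<.3)&(P[...,2]>.1)&(abs(P[...,1]+.034)<.02)&(abs(P[...,0]-.525)<.07)
Q=P[m];print(len(Q))
for z in np.arange(.1,.25,.01):
    q=Q[abs(Q[:,2]-z)<.005]
    if len(q): print(z.round(3),len(q),q.min(0).round(3),q.max(0).round(3))
S,d2,c2=grab("side");P=cloud(c2,d2)
m=(S.max(-1)<70)&(P[...,2]>.1)&(P[...,2]<.22)&(abs(P[...,1]+.034)<.04)&(abs(P[...,0]-.525)<.08);Q=P[m]
print("side finger low",np.sort(Q[:,2])[:5],np.array(ctrl.get_state()["position"]))
E
```

```text
w2 260 110 [ 0.4362  0.0452 -0.001 ]
w2 300 85 [4.90e-01 7.72e-02 3.00e-04]
w2 326 197 [ 0.5248 -0.0342  0.1358]
w2 466 170 [ 0.6927 -0.0192  0.0699]
w2 240 250 [ 0.4809 -0.022   0.2714]
w2 410 250 [ 0.5687 -0.0224  0.2696]
w2 233 240 [ 0.475  -0.0201  0.2635]
w2 412 240 [ 0.5723 -0.0214  0.2594]
13748
0.1 41 [ 0.504 -0.022  0.102] [ 0.548 -0.014  0.105]
0.11 21 [ 0.501 -0.027  0.105] [ 0.551 -0.014  0.115]
0.12 68 [ 0.502 -0.024  0.116] [ 0.549 -0.014  0.125]
0.13 161 [ 0.499 -0.053  0.125] [ 0.552 -0.014  0.135]
0.14 4093 [ 0.5   -0.054  0.135] [ 0.551 -0.014  0.139]
0.15 88 [ 0.495 -0.044  0.151] [ 0.557 -0.023  0.155]
0.16 408 [ 0.495 -0.044  0.155] [ 0.558 -0.023  0.165]
0.17 448 [ 0.494 -0.043  0.165] [ 0.558 -0.023  0.175]
0.18 524 [ 0.493 -0.036  0.175] [ 0.559 -0.023  0.185]
0.19 565 [ 0.491 -0.045  0.185] [ 0.562 -0.023  0.195]
0.2 632 [ 0.49  -0.046  0.195] [ 0.562 -0.023  0.205]
0.21 300 [ 0.499 -0.046  0.205] [ 0.554 -0.026  0.215]
0.22 384 [ 0.498 -0.039  0.215] [ 0.555 -0.021  0.225]
0.23 411 [ 0.498 -0.03   0.225] [ 0.554 -0.014  0.235]
0.24 198 [ 0.473 -0.05   0.235] [ 0.579 -0.014  0.245]
side finger low [0.15420946 0.15496129 0.1551044  0.15522618 0.15535033] [ 0.52471099 -0.03451974  0.11362714]
```

```bash
cat >> h.py <<'E'
def fcloud(ci,d):
    K=np.array(ci["intrinsics"]);v,u=np.mgrid[:400,:640];x=(u-K[0,2])/K[0,0];y=(v-K[1,2])/K[0,0];th=np.hypot(x,y)
    s=np.where(th>1e-6,np.tan(th)/np.maximum(th,1e-6),1);c=np.stack([x*s*d,y*s*d,d],-1);return (c-np.array(ci["t"]))@np.array(ci["R"])
def tip():
    # in tool axes: lowest finger points relative to TCP
    from scipy.spatial.transform import Rotation as Ro
    s=ctrl.get_state();im,d,ci=grab("wrist");P=(fcloud(ci,d)-s["position"])@Ro.from_rotvec(s["tool_rot"]).as_matrix()
    dark=(im.max(-1)<90)&(abs(P[...,0])<.014)&(abs(P[...,1])<.075)&(P[...,2]>-.1)&(P[...,2]<.03)
    for sg in (-1,1):
        Q=P[dark&(sg*P[...,1]>.01)];z=np.percentile(Q[:,2],99.5) if len(Q) else 0
        q=Q[Q[:,2]>z-.006] if len(Q) else Q
        print("finger",sg,"n",len(Q),"tip z",z.round(4),"y",(q[:,1].min(),q[:,1].max()) if len(q) else "")
    print(s["position"].round(4),s["ft_force"].round(2),s["grip_width"],s["grip_force"],s["time"])
E
python3 -c "
from h import *
tip()"
python3 -m handwheel '[[0.087,0,0,0,0,0,0],[0.087,0,0,0,0,0,0],[0.087,0,0,0,0,0,0],[0.087,0,0,0,0,0,0]]' 5
python3 -c "
from h import *
tip()"
```

```text
finger -1 n 1454 tip z -0.0386 y (np.float64(-0.029638422622795646), np.float64(-0.020523996628078568))
finger 1 n 1443 tip z -0.0383 y (np.float64(0.023838640938302087), np.float64(0.03287023241598593))
[ 0.5247 -0.0345  0.1136] [-0.1  -0.21  0.45] 0.5108899034509846 0.0 4.0
time: 4.55
position: [0.5247, -0.0345, 0.1137]
tool_rot: [-2.217, -2.225, -0.0]
ft_force: [-0.2, -0.1, 0.2]
grip_width: 0.887
grip_force: 0.0
finger -1 n 1683 tip z -0.0381 y (np.float64(-0.045642204171455286), np.float64(-0.02209576762484766))
finger 1 n 1659 tip z -0.0388 y (np.float64(0.02559633037746854), np.float64(0.04905930482383867))
[ 0.5247 -0.0345  0.1137] [-0.17 -0.09  0.2 ] 0.8868373452404335 0.0 4.55
```

```bash
python3 -m handwheel '[[0.087,0,0,0,0,0,0],[0.087,0,0,0.012,0,0,0],[0.087,0,0,0.012,0,0,0]]' 5;  python3 -m handwheel '[[0.087,0,0,0.010,0,0,0],[0.087,0,0,0.005,0,0,0],[0.045,0,0,0,0,0,0],[0.045,0,0,0,0,0,0],[0.045,0,0,0,0,0,0],[0.045,0,0,0,0,0,0],[0.045,0,0,0,0,0,0]]' 4
python3 -c "
from h import *
tip()"
```

```text
time: 4.97
position: [0.5244, -0.0344, 0.0886]
tool_rot: [-2.217, -2.225, 0.0]
ft_force: [0.3, 0.8, -0.7]
grip_width: 1.001
grip_force: 0.0
time: 5.85
position: [0.5242, -0.0345, 0.0749]
tool_rot: [-2.217, -2.225, 0.001]
ft_force: [-2.5, -0.1, 3.6]
grip_width: 0.607
grip_force: 4.0
finger -1 n 1384 tip z -0.0399 y (np.float64(-0.03357513407964668), np.float64(-0.02432875581249009))
finger 1 n 1393 tip z -0.0393 y (np.float64(0.02806994052489485), np.float64(0.03690288643523791))
[ 0.5242 -0.0345  0.0749] [-2.46 -0.15  3.56] 0.6068597225075021 4.000403581887042 5.85
```

```bash
python3 -m handwheel '[[0.045,0,-0.001,0,0,0,0],[0.045,0,0,0,0,0,0],[0.045,0,0,0,0,0,0]]' 45;  python3 -m handwheel '[[0.045,0,0,0.001,0,0,0],[0.045,0,0,0.001,0,0,0]]'; python3 -m handwheel '[[0.045,0,0,0.001,0,0,0],[0.045,0,0,0.001,0,0,0]]'
```

```text
time: 6.28
position: [0.5241, -0.0345, 0.0749]
tool_rot: [2.217, 2.225, 0.001]
ft_force: [-0.5, -0.6, 3.2]
grip_width: 0.598
grip_force: 45.0
time: 6.52
position: [0.5242, -0.0345, 0.0735]
tool_rot: [2.217, 2.225, 0.001]
ft_force: [-2.7, -0.4, 9.3]
grip_width: 0.6
grip_force: 45.0
time: 6.78
position: [0.5243, -0.0345, 0.0716]
tool_rot: [2.217, 2.225, 0.002]
ft_force: [-3.1, 0.6, 8.5]
grip_width: 0.6
grip_force: 45.0
```

```bash
M='python3 -m handwheel'; $M '[[0.045,0,0,0.001,0,0,0],[0.045,0,0,0.001,0,0,0],[0.045,0,0,0.001,0,0,0]]'; sleep 0; $M '[[0.045,0,0,0.001,0,0,0],[0.045,0,0,0.001,0,0,0]]'
```

```text
time: 7.15
position: [0.5243, -0.0345, 0.0686]
tool_rot: [2.217, 2.225, 0.002]
ft_force: [-3.1, 0.5, 8.7]
grip_width: 0.599
grip_force: 45.0
time: 7.4
position: [0.5243, -0.0345, 0.0666]
tool_rot: [2.217, 2.225, 0.002]
ft_force: [-1.3, 0.4, 8.1]
grip_width: 0.599
grip_force: 45.0
```

```bash
python3 -m handwheel '[[0.045,0,0,0.001,0,0,0],[0.045,0,0,0.001,0,0,0]]'
```

```text
time: 7.65
position: [0.5243, -0.0345, 0.0646]
tool_rot: [2.217, 2.225, 0.002]
ft_force: [-2.4, 0.2, 7.8]
grip_width: 0.606
grip_force: 45.0
```

```bash
python3 -m handwheel '[[0.045,0,0,0.001,0,0,0],[0.045,0,0,0.001,0,0,0],[0.045,0,0,0.001,0,0,0]]';  python3 -m handwheel '[[0.045,0,0,0.001,0,0,0],[0.045,0,0,0.001,0,0,0]]'
```

```text
time: 8.02
position: [0.5242, -0.0345, 0.0616]
tool_rot: [2.217, 2.225, 0.002]
ft_force: [-2.5, 0.1, 7.8]
grip_width: 0.602
grip_force: 45.0
time: 8.28
position: [0.5242, -0.0345, 0.0596]
tool_rot: [2.217, 2.225, 0.002]
ft_force: [-2.5, -0.1, 8.3]
grip_width: 0.598
grip_force: 45.0
```

```bash
python3 -m handwheel '[[0.045,0,0,0.001,0,0,0],[0.045,0,0,0.001,0,0,0]]'
```

```text
time: 8.52
position: [0.5243, -0.0345, 0.0576]
tool_rot: [2.217, 2.225, 0.002]
ft_force: [-3.0, 0.7, 8.6]
grip_width: 0.602
grip_force: 45.0
```

```bash
python3 -m handwheel '[[0.045,0,0,0.001,0,0,0],[0.045,0,0,0.001,0,0,0]]'
```

```text
time: 8.78
position: [0.5243, -0.0345, 0.0556]
tool_rot: [2.217, 2.225, 0.002]
ft_force: [-3.8, 0.7, 7.8]
grip_width: 0.599
grip_force: 45.0
```

```bash
python3 -m handwheel '[[0.045,0,0,0.001,0,0,0],[0.045,0,0,0,0,0,0]]'; python3 - <<'E'
from h import *
for n in ("scene","side"):
    im,d,ci=grab(n);P=cloud(ci,d);hsv=im.astype(int)
    m=(abs(P[...,0]-.524)<.035)&(abs(P[...,1]+.034)<.035)&(P[...,2]>.05)&(P[...,2]<.15)
    w=m&(im.min(-1)>185);Q=P[w];print(n,"white z range",np.percentile(Q[:,2],[1,50,97,99.5]))
    g=m&(im.max(-1)>90)&(im.max(-1)<185);Q=P[g];print(" grey top",np.percentile(Q[:,2],[5,50,95,99.5]))
E
```

```text
time: 9.02
position: [0.5242, -0.0345, 0.0546]
tool_rot: [2.217, 2.225, 0.001]
ft_force: [-3.6, 0.5, 8.2]
grip_width: 0.603
grip_force: 45.0
scene white z range [0.05385484 0.07128456 0.08669398 0.08807252]
 grey top [0.05952866 0.10773621 0.1191963  0.12804672]
side white z range [0.0503297  0.06924704 0.08591622 0.08756025]
 grey top [0.05963149 0.11020587 0.11847585 0.14119944]
```

```bash
python3 -m handwheel '[[0.045,0,0,0.001,0,0,0]]'; python3 -m handwheel '[[0.045,0,0,0.001,0,0,0]]'
```

```text
time: 9.25
position: [0.5243, -0.0345, 0.0538]
tool_rot: [2.217, 2.225, 0.002]
ft_force: [-3.2, -0.3, 10.2]
grip_width: 0.604
grip_force: 45.0
time: 9.38
position: [0.5243, -0.0345, 0.0529]
tool_rot: [2.217, 2.225, 0.002]
ft_force: [-3.3, -0.5, 11.6]
grip_width: 0.597
grip_force: 45.0
```

```bash
python3 -m handwheel '[[0.045,0,0,0.001,0,0,0]]'
```

```text
time: 9.5
position: [0.5243, -0.0345, 0.0521]
tool_rot: [2.217, 2.225, 0.002]
ft_force: [-4.7, 0.1, 12.8]
grip_width: 0.601
grip_force: 45.0
```

```bash
python3 -m handwheel '[[0.045,0,0,0.001,0,0,0],[0.045,0,0,0.001,0,0,0]]'; python3 -m handwheel '[[0.045,0,0,0.0005,0,0,0],[0.045,0,0,0,0,0,0]]'
```

```text
time: 9.75
position: [0.5244, -0.0345, 0.0504]
tool_rot: [2.217, 2.225, 0.002]
ft_force: [-4.8, 0.1, 15.8]
grip_width: 0.602
grip_force: 45.0
time: 10.0
position: [0.5244, -0.0345, 0.0502]
tool_rot: [2.217, 2.225, 0.002]
ft_force: [-5.2, 0.6, 16.2]
grip_width: 0.602
grip_force: 45.0
```

```bash
python3 -m handwheel '[[0.045,0,0,0.0005,0,0,0],[0.045,0,0,0,0,0,0]]'
```

```text
time: 10.25
position: [0.5244, -0.0345, 0.0499]
tool_rot: [-2.217, -2.225, -0.002]
ft_force: [-5.3, 0.1, 17.3]
grip_width: 0.602
grip_force: 45.0
```

```bash
python3 -m handwheel '[[0.045,0,-0.0015,0.0003,0,0,0],[0.045,0,0,0,0,0,-6],[0.045,0,0,0,0,0,-6],[0.045,0,0,0,0,0,-6]]'; python3 -c "
from bench import ctrl
print(ctrl.get_state()['torque'])"
```

```text
time: 10.75
position: [0.5255, -0.0344, 0.0503]
tool_rot: [1.836, 2.544, 0.007]
ft_force: [-1.7, 0.7, 15.3]
grip_width: 0.602
grip_force: 45.0
[ 0.00680634  0.48463459 -0.15379849]
```

```bash
python3 -m handwheel '[[0.045,0,0,0.0005,0,0,-6],[0.045,0,0,0,0,0,-6],[0.045,0,0,0,0,0,-6]]'; python3 -c "
from bench import ctrl
print(ctrl.get_state()['torque'])"; python3 -m handwheel '[[0.045,0,0,0,0,0,-6],[0.045,0,0,0,0,0,-6]]'; python3 -c "
from bench import ctrl
print(ctrl.get_state()['torque'])"
```

```text
time: 11.12
position: [0.5256, -0.0343, 0.05]
tool_rot: [1.414, 2.799, 0.006]
ft_force: [-1.1, 0.6, 15.2]
grip_width: 0.6
grip_force: 45.0
[ 0.0217513   0.39977047 -0.12768145]
time: 11.38
position: [0.5258, -0.0344, 0.0501]
tool_rot: [1.114, 2.931, 0.005]
ft_force: [-0.6, 0.4, 15.8]
grip_width: 0.601
grip_force: 45.0
[-0.06232602  0.32868434 -0.158674  ]
```

```bash
python3 -m handwheel '[[0.045,0,0,0,0,0,-8],[0.045,0,0,0,0,0,-8],[0.045,0,0,0,0,0,-8],[0.045,0,0,0,0,0,-8],[0.045,0,0,0,0,0,0]]'; python3 -c "
from bench import ctrl
print(ctrl.get_state()['torque'],ctrl.get_state()['joint_positions'])"; python3 -m handwheel '[[0.045,0,0,-0.004,0,0,0],[0.045,0,0,-0.004,0,0,0],[0.045,0,0,-0.004,0,0,0]]'
```

```text
time: 12.0
position: [0.5259, -0.0343, 0.0501]
tool_rot: [0.266, 3.123, 0.003]
ft_force: [-1.4, 0.0, 15.5]
grip_width: 0.605
grip_force: 45.0
[0.08960604 0.3069464  0.15812438] [-0.3906686   0.17022856  0.44362157  1.93522341 -0.0856318   1.04683402
  1.49090763]
time: 12.38
position: [0.523, -0.0344, 0.0594]
tool_rot: [0.268, 3.128, 0.0]
ft_force: [-0.5, 0.8, -0.7]
grip_width: 0.601
grip_force: 45.0
```

```bash
python3 -m handwheel '[[0.045,0,0,-0.045,0,0,0],[0.045,0,0,-0.045,0,0,0],[0.045,0,0,0,0,0,10],[0.045,0,0,0,0,0,10],[0.045,0,0,0,0,0,10],[0.045,0,0,0,0,0,10],[0.045,0,0,0,0,0,10],[0.045,0,0,0,0,0,10],[0.045,0,0,0,0,0,10],[0.045,0,0,0,0,0,10]]'
python3 - <<'E'
from h import *
im,d,ci=grab("wrist");P=fcloud(ci,d);s=ctrl.get_state();p=s["position"]
Q=P[(abs(P[...,0]-p[0])<.035)&(abs(P[...,1]-p[1])<.03)&(P[...,2]>p[2]+.02)&(P[...,2]<p[2]+.075)&(im.max(-1)>100)]
print(p,"cap top",np.percentile(Q[:,2],[50,90]) if len(Q) else 0)
W=np.zeros((400,800,3),np.uint8);W[:,:640]=im
S,d,ci=grab("scene");W[:160,640:]=S[120:280,220:380]
cv2.imwrite("pics/lift.png",W);np.savez("w4.npz",im=im,d=d,S=S)
E
```

```text
time: 13.62
position: [0.5214, -0.0346, 0.1478]
tool_rot: [-2.223, -2.218, 0.002]
ft_force: [0.3, -0.0, 0.2]
grip_width: 0.607
grip_force: 45.0
[ 0.52152165 -0.03455664  0.14792266] cap top [0.2094732  0.21048361]
```

View pics/lift.png

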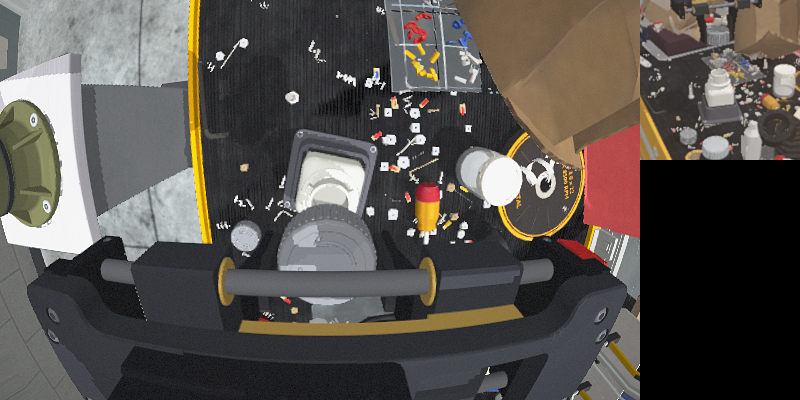

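The wrist view shows the cap held at about (327,250) and the open mouth of the bottle at about (325,195). Its top sits 63 mm above the reported TCP, so its underside meets the worktop near a reported z of -0.036. Next I'll carry it to (0.464, 0.100).

```bash
python3 -m handwheel '[[0.045,0.0337,-0.0144,0,0,0,0],[0.045,0.0337,-0.0144,0,0,0,0],[0.045,0.0337,-0.0144,0,0,0,0],[0.045,0.0337,-0.0144,0,0,0,0],[0.045,0,0,0.04,0,0,0],[0.045,0,0,0.04,0,0,0],[0.045,0,0,0.04,0,0,0],[0.045,0,0,0.04,0,0,0],[0.045,0,0,0.012,0,0,0],[0.045,0,0,0,0,0,0]]'
```

```text
time: 14.98
position: [0.4638, 0.0998, -0.0234]
tool_rot: [-2.216, -2.227, 0.002]
ft_force: [-0.0, -0.4, 0.5]
grip_width: 0.604
grip_force: 45.0
```

```bash
python3 -m handwheel '[[0.045,0,0,0.003,0,0,0],[0.045,0,0,0.002,0,0,0]]'
```

```text
time: 15.22
position: [0.4653, 0.1005, -0.027]
tool_rot: [2.216, 2.225, 0.004]
ft_force: [-0.4, -0.6, 0.1]
grip_width: 0.6
grip_force: 45.0
```

```bash
python3 -m handwheel '[[0.045,0,0,0.002,0,0,0],[0.045,0,0,0.001,0,0,0],[0.045,0,0,0,0,0,0]]'; python3 -m handwheel '[[0.045,0,0,0.001,0,0,0],[0.045,0,0,0.001,0,0,0],[0.045,0,0,0,0,0,0]]'; python3 -c "
from bench import ctrl
print(ctrl.get_state()['joint_positions'])"
```

```text
time: 15.6
position: [0.4641, 0.1001, -0.0311]
tool_rot: [-2.217, -2.226, -0.0]
ft_force: [0.3, -0.3, 0.4]
grip_width: 0.602
grip_force: 45.0
time: 15.98
position: [0.464, 0.1, -0.0333]
tool_rot: [-2.217, -2.225, 0.0]
ft_force: [-0.7, -0.8, -1.4]
grip_width: 0.605
grip_force: 45.0
[-0.59737471  0.18663073  0.35356932  2.11003674 -0.08493203  0.85824278
 -0.19019369]
```

```bash
python3 -m handwheel '[[0.045,0,0,0.001,0,0,0],[0.045,0,0,0.001,0,0,0],[0.045,0,0,0,0,0,0]]'
```

```text
time: 16.35
position: [0.4642, 0.1001, -0.0352]
tool_rot: [2.217, 2.225, 0.0]
ft_force: [0.3, -0.2, -0.9]
grip_width: 0.605
grip_force: 45.0
```

```bash
python3 -m handwheel '[[0.045,0,0,0.001,0,0,0],[0.045,0,0,0,0,0,0]]'
```

```text
time: 16.6
position: [0.4642, 0.1001, -0.0352]
tool_rot: [-2.217, -2.225, 0.0]
ft_force: [-3.5, 0.2, 8.3]
grip_width: 0.601
grip_force: 45.0
```

```bash
python3 -m handwheel '[[0.045,0,0,-0.0008,0,0,0],[0.06,0,0,0,0,0,0],[0.06,0,0,0,0,0,0],[0.06,0,0,0,0,0,0]]' 10; python3 -m handwheel '[[0.06,0,0,-0.02,0,0,0],[0.06,0,0,-0.04,0,0,0],[0.06,0,0,-0.06,0,0,0],[0.06,0,0,-0.04,0,0,0],[0.06,0,0,0,0,0,0]]'
python3 - <<'E'
from h import *
for n in ("scene","side"):
    im,d,ci=grab(n);P=cloud(ci,d)
    m=(abs(P[...,0]-.464)<.032)&(abs(P[...,1]-.1)<.032)&(P[...,2]>.012)&(P[...,2]<.06);Q=P[m];print(n,"cap",Q.min(0),Q.max(0),np.percentile(Q[:,2],90))
    m=(abs(P[...,0]-.486)<.012)&(abs(P[...,1]-.0555)<.012)&(P[...,2]>.012)&(P[...,2]<.06);Q=P[m];print("bolt",len(Q),np.median(Q,0),Q[:,2].max() if len(Q) else 0)
im,d,ci=grab("wrist");P=fcloud(ci,d)
m=(abs(P[...,0]-.464)<.035)&(abs(P[...,1]-.1)<.035)&(P[...,2]>.02)&(P[...,2]<.06);Q=P[m];print("w cap",len(Q),Q.min(0),Q.max(0))
p=fproj(ci,[.4855,.0555,.036]);print(p,ctrl.get_state()["position"]);np.savez("w5.npz",im=im,d=d,R=ci["R"],t=ci["t"],K=ci["intrinsics"]);cv2.imwrite("pics/w5.png",im)
E
```

```text
time: 17.1
position: [0.4641, 0.1001, -0.0354]
tool_rot: [2.217, 2.225, -0.0]
ft_force: [-0.1, 0.9, -0.3]
grip_width: 0.689
grip_force: 0.0
time: 17.73
position: [0.4668, 0.1009, 0.1282]
tool_rot: [2.216, 2.224, 0.011]
ft_force: [-0.8, -0.5, -0.5]
grip_width: 0.689
grip_force: 0.0
scene cap [0.43835169 0.07213548 0.01204121] [0.48832736 0.1249783  0.03091484] 0.029366069868501755
bolt 31 [0.48268537 0.05309423 0.02596123] 0.03758531958663394
side cap [0.43779922 0.07176482 0.01204277] [0.48956231 0.12494451 0.03052634] 0.02862041672433114
bolt 39 [0.48269489 0.05429239 0.02830533] 0.03605075327672707
w cap 2058 [0.43951325 0.07511778 0.02004092] [0.4911838  0.12726232 0.02947195]
[346.13768569 231.69824446] [0.46320719 0.09981736 0.12346253]
```

```bash
python3 -m handwheel '[[0.05,-0.0443,0.0218,0,0,0,0],[0.05,0,0,0,0,0,0],[0.05,0,0,0,0,0,0]]' 10
python3 - <<'E'
from h import *
s=ctrl.get_state();print(s["position"],s["tool_rot"])
im,d,ci=grab("wrist");np.savez("w6.npz",im=im,d=d,R=ci["R"],t=ci["t"],K=ci["intrinsics"])
P=fcloud(ci,d);m=(abs(P[...,0]-.485)<.014)&(abs(P[...,1]-.0555)<.014)&(P[...,2]>.02)&(P[...,2]<.045);Q=P[m]
print("shank",len(Q),Q.min(0),Q.max(0),np.median(Q,0))
t=Q[Q[:,2]>.033];print("top",len(t),t.min(0),t.max(0),t.mean(0))
m=(abs(P[...,0]-.485)<.014)&(abs(P[...,1]-.0555)<.014)&(P[...,2]>.003)&(P[...,2]<.012);Q=P[m];print("head",Q.min(0),Q.max(0))
tip()
E
```

```text
time: 18.25
position: [0.4849, 0.056, 0.1232]
tool_rot: [-2.217, -2.224, 0.004]
ft_force: [-1.0, 0.2, -0.7]
grip_width: 0.579
grip_force: 0.0
[0.48494162 0.05595144 0.12315905] [-2.21670228 -2.22372582  0.0037508 ]
shank 80 [0.48160232 0.05237763 0.02158505] [0.48864498 0.05978179 0.03700281] [0.48518629 0.05731549 0.03488231]
top 55 [0.48180771 0.05237763 0.03329493] [0.48861305 0.05978179 0.03700281] [0.48529289 0.05592541 0.03537784]
head [0.47916469 0.05115878 0.00325795] [0.49088189 0.0632188  0.01161493]
finger -1 n 1465 tip z -0.0391 y (np.float64(-0.03248519588878808), np.float64(-0.02305120714004036))
finger 1 n 1471 tip z -0.0389 y (np.float64(0.02646250813804296), np.float64(0.035366130515154345))
[0.485  0.0565 0.1234] [-0.78 -0.58  0.61] 0.5793378673959884 0.0 18.3
```

```bash
python3 -m handwheel '[[0.05,0,-0.001,0.05,0,0,0],[0.05,0,0,0.05,0,0,0],[0.05,0,0,0.035,0,0,0],[0.05,0,0,0.01,0,0,0],[0.05,0,0,0,0,0,0],[0,0,0,0,0,0,0],[0,0,0,0,0,0,0],[0,0,0,0,0,0,0],[0,0,0,0,0,0,0],[0,0,0,0,0,0,0],[0,0,0,0,0,0,0]]' 15; python3 -m handwheel '[[0,0,0,0,0,0,0],[0,0,0,0,0,0,0]]' 20
```

```text
time: 19.73
position: [0.4852, 0.0559, -0.0203]
tool_rot: [2.217, 2.225, 0.0]
ft_force: [0.5, -0.4, 1.1]
grip_width: 0.106
grip_force: 14.7
time: 19.98
position: [0.4851, 0.0559, -0.0203]
tool_rot: [2.217, 2.225, 0.0]
ft_force: [0.5, 0.3, 0.3]
grip_width: 0.105
grip_force: 19.6
```

```bash
python3 -m handwheel '[[0,0,0,-0.05,0,0,0],[0,0,0,-0.05,0,0,0],[0,0,0,-0.05,0,0,0],[0,0,0,-0.01,0,0,0],[0,-0.045,0.0195,0,0,0,0],[0,-0.045,0.0195,0,0,0,0],[0,0,0,0,0,0,0],[0,0,0,0,0,0,0]]' 20
python3 - <<'E'
from h import *
s=ctrl.get_state();p=s["position"];print(p,s["tool_rot"],s["grip_width"])
im,d,ci=grab("wrist");np.savez("w7.npz",im=im,d=d,R=ci["R"],t=ci["t"],K=ci["intrinsics"]);P=fcloud(ci,d)
m=(abs(P[...,0]-.524)<.03)&(abs(P[...,1]+.034)<.03)&(P[...,2]>.09)&(P[...,2]<.12);Q=P[m];print("rim zone",len(Q),np.percentile(Q[:,2],[5,50,95]))
zt=np.percentile(Q[:,2],95);t=Q[Q[:,2]>zt-.004];print("rim",t.min(0),t.max(0),(t.min(0)+t.max(0))/2)
b=P[(abs(P[...,0]-p[0])<.015)&(abs(P[...,1]-p[1])<.015)&(P[...,2]>p[2]+.012)&(P[...,2]<p[2]+.045)];print("bolt",len(b),b.min(0),b.max(0),np.median(b,0))
cv2.imwrite("pics/w7.png",cv2.resize(im[130:330,220:440],None,fx=2.7,fy=2.7,interpolation=cv2.INTER_CUBIC))
E
```

```text
time: 20.98
position: [0.5235, -0.0335, 0.1384]
tool_rot: [-2.216, -2.224, 0.002]
ft_force: [-1.2, 0.1, -0.9]
grip_width: 0.103
grip_force: 19.5
[ 0.52352002 -0.03346299  0.13844448] [-2.21624673 -2.22404254  0.0022389 ] 0.10334930850722616
rim zone 1108 [0.09204626 0.09961915 0.10713983]
rim [ 0.50769268 -0.051392    0.10316584] [ 0.54293785 -0.01654655  0.10820423] [ 0.52531526 -0.03396927  0.10568503]
bolt 521 [ 0.51211022 -0.04072133  0.15944998] [ 0.53829287 -0.02187682  0.18343345] [ 0.52484698 -0.02958664  0.17687976]
```

View pics/w7.png

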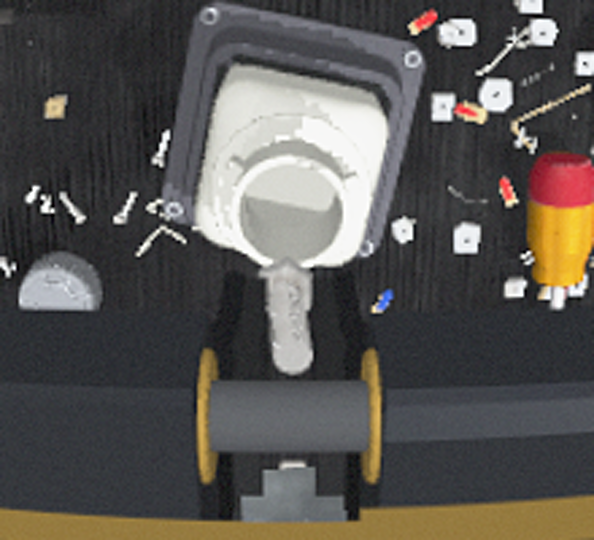

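The bolt hangs head-down at about (290,315) in the crop and the mouth is at about (292,213). The rim centre measures (0.5253, -0.034), z 0.106, so I'll lower the head into the mouth and release.

```bash
python3 -m handwheel '[[0,-0.0005,0.0007,0.03,0,0,0],[0,0,0,0.02,0,0,0],[0,0,0,0.01,0,0,0],[0,0,0,0.005,0,0,0],[0,0,0,0,0,0,0]]'
```

```text
time: 21.65
position: [0.5253, -0.0341, 0.0749]
tool_rot: [2.217, 2.226, 0.0]
ft_force: [0.2, -0.0, -0.6]
grip_width: 0.105
grip_force: 19.5
```

```bash
python3 -m handwheel '[[0.03,0,0,0,0,0,0],[0.03,0,0,0,0,0,0],[0.03,0,0,0,0,0,0],[0.03,0,0,0,0,0,0]]'; python3 -m handwheel '[[0.03,0,0,-0.05,0,0,0],[0.03,0,0,-0.05,0,0,0],[0.03,0,0,-0.05,0,0,0],[0.03,0.04,-0.03,0,0,0,0],[0.03,0,0,0,0,0,0],[0.03,0,0,0,0,0,0]]'
python3 - <<'E'
from h import *
s=ctrl.get_state();print(s["position"],s["ft_force"].round(2),s["grip_width"])
im,d,ci=grab("wrist");P=fcloud(ci,d);cv2.imwrite("pics/w8.png",im)
Q=P[(np.hypot(P[...,0]-.525,P[...,1]+.034)<.014)];print("inside mouth z",len(Q),np.percentile(Q[:,2],[2,25,50,75,98]))
p=s["position"];b=P[(abs(P[...,0]-p[0])<.012)&(abs(P[...,1]-p[1])<.02)&(P[...,2]>p[2])&(P[...,2]<p[2]+.045)];print("between fingers",len(b))
for n in ("scene","side"):
    S,d,ci=grab(n);P=cloud(ci,d)
    for nm,x,y,w in (("cap",.464,.1,.032),("boltplace",.4852,.056,.012),("bottle",.525,-.034,.03)):
        Q=P[(abs(P[...,0]-x)<w)&(abs(P[...,1]-y)<w)&(P[...,2]>.012)&(P[...,2]<.13)];print(n,nm,len(Q),Q.min(0).round(3) if len(Q) else "",Q.max(0).round(3) if len(Q) else "")
E
```

```text
time: 22.15
position: [0.5252, -0.0345, 0.0748]
tool_rot: [2.217, 2.225, 0.001]
ft_force: [-0.1, -0.5, 0.7]
grip_width: 0.337
grip_force: 0.0
time: 22.9
position: [0.495, 0.0051, 0.2246]
tool_rot: [2.217, 2.226, 0.0]
ft_force: [0.3, -0.9, -0.2]
grip_width: 0.349
grip_force: 0.0
[0.49499252 0.00506248 0.22460137] [ 0.27 -0.91 -0.18] 0.3492616286553642Traceback (most recent call last):
  File "<stdin>", line 4, in <module>
    return _quantile_unchecked(
        a, q, axis, out, overwrite_input, method, keepdims, weights)
    return _ureduce(a,
                    func=_quantile_ureduce_func,
    ...<5 lines>...
                    overwrite_input=overwrite_input,
                    method=method)
    r = func(a, **kwargs)
    result = _quantile(arr,
                       quantiles=q,
    ...<2 lines>...
                       out=out,
                       weights=wgt)
    slices_having_nans = np.isnan(arr[-1, ...])
                                  ~~~^^^^^^^^^
IndexError: index -1 is out of bounds for axis 0 with size 0
```

```bash
python3 -m handwheel '[[0.03,-0.05,0.03,0,0,0,0],[0.03,0,0,0,0,0,0],[0.03,0,0,0,0,0,0]]'
python3 - <<'E'
from h import *
s=ctrl.get_state();print(s["position"],s["ft_force"].round(2),s["grip_width"])
im,d,ci=grab("wrist");P=fcloud(ci,d);cv2.imwrite("pics/w8.png",im)
a=(np.hypot(P[...,0]-.525,P[...,1]+.034)<.03)&(P[...,2]>.09)&(P[...,2]<.13);print("rim zone",a.sum(),P[a].max(0) if a.any() else "")
C=-np.array(ci["R"]).T@np.array(ci["t"])
X=[];g=np.linspace(-.013,.013,9)
for i in g:
    r=[]
    for j in g:
        u,v=fproj(ci,[.5253+i,-.034+j,.1057]).round().astype(int);r.append("%3d,%.3f"%(im[v,u].max(),P[v,u,2]))
    print(" ".join(r))
for n in ("scene","side"):
    S,d,ci=grab(n);P=cloud(ci,d)
    for nm,x,y,w in (("cap",.464,.1,.032),("boltplace",.4852,.056,.012),("bottle",.525,-.034,.03)):
        Q=P[(abs(P[...,0]-x)<w)&(abs(P[...,1]-y)<w)&(P[...,2]>.012)&(P[...,2]<.13)];print(n,nm,len(Q),Q.min(0).round(3) if len(Q) else "",Q.max(0).round(3) if len(Q) else "")
E
```

```text
time: 23.32
position: [0.525, -0.0453, 0.2241]
tool_rot: [-2.219, -2.223, 0.002]
ft_force: [-0.9, 0.6, -0.8]
grip_width: 0.346
grip_force: 0.0
[ 0.52502357 -0.04527446  0.22406389] [-0.92  0.6  -0.85] 0.3459862901899794
rim zone 585 [ 0.54748355 -0.01605643  0.10852833]
247,0.084 246,0.106 173,0.104 157,0.094 197,0.080 211,0.011 236,0.105 248,0.105 180,0.098
244,0.106 163,0.096 157,0.081 224,0.012 222,0.010 221,0.011 221,0.012 219,0.012 250,0.106
163,0.101 170,0.090 166,0.016 221,0.011 222,0.011 221,0.011 221,0.011 220,0.011 241,0.012
175,0.093 173,0.083 186,0.013 222,0.011 221,0.011 220,0.010 222,0.012 218,0.011 219,0.011
174,0.094 175,0.082 213,0.010 222,0.011 220,0.012 221,0.012 220,0.012 222,0.011 158,0.020
175,0.095 172,0.081 220,0.010 220,0.012 221,0.011 220,0.011 223,0.012 219,0.012 151,0.020
171,0.100 170,0.088 221,0.011 221,0.012 222,0.011 221,0.011 220,0.012 221,0.011 233,0.012
229,0.106 167,0.095 163,0.079 220,0.010 220,0.013 221,0.010 221,0.012 219,0.011 249,0.106
247,0.085 241,0.106 155,0.099 153,0.090 182,0.077 212,0.010 222,0.105 249,0.108 185,0.096
scene cap 269 [0.438 0.072 0.012] [0.489 0.126 0.031]
scene boltplace 0  
scene bottle 705 [ 0.495 -0.064  0.035] [ 0.555 -0.008  0.109]
side cap 353 [0.438 0.071 0.012] [0.489 0.125 0.03 ]
side boltplace 0  
side bottle 957 [ 0.495 -0.064  0.03 ] [ 0.554 -0.005  0.108]
```

```bash
python3 -c "
from bench import ctrl
print(ctrl.close_job())"
```

```text
the job is handed in; nothing more can be done
None
```

I handed the job in after about 23 s of robot time: the cap came off and stands open side down on clear worktop at about (0.464, 0.100), and the bolt was dropped through the mouth (its spot on the bench is empty and the last depth reading shows something bolt-sized at the edge of the bottle floor), while the bystanders were not approached or re-measured.

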